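Close the washed dispensary canisters

ROBOT

A 6-joint arm with a two-finger parallel gripper is mounted at the origin on the work surface. World frame = base frame: x ahead of the robot, y to its left, z up, the work surface at z = 0. Lengths are in m, angles in rad, forces in N, time in s.
With the tool pointing down it reaches from about 0.425 to 0.95 m from the base axis. Payload 3.5 kg.
Tool frame: the origin (TCP) lies between the finger pads; the fingertips stand 22 mm ahead of it and the grasp point (between the pads) lies 3 mm ahead of it (ctrl.nose_length is the z of the fingertips in the tool frame, in m); z points along the fingers, y is the line along which they close (so a half turn about z gives the same grasp; the last joint's range is limited). The gripper opens to 85 mm and grips with 20 to 120 N. Pads are 22 mm wide; open, the fingers measure 114 mm over their backs; the gripper's body (76 mm by 85 mm) begins 54 mm behind the grasp point. The pads swing forward as they close: fully open they stand 13 mm farther back than shut.
Start: joints at [-1.416, 0.286, 1.577, -0, 1.279, -0.15], TCP at [0.203, -0.644, 0.253] pointing down, gripper open.
Joint ranges: [-2.77, 2.77], [-0.9, 2.22], [0.21, 2.48], [-1.53, 4.67], [0.24, 2.81], [-2.84, 2.84]. Speed limits (rad/s): [2.79, 2.79, 3.14, 3.14, 3.14, 3.14].

INTERFACE

Orientations are given as a unit quaternion [x, y, z, w].
In Python, from plant import ctrl gives the robot as it stands. The module is installed in compiled form; this text tells all that it offers.
- The arm moves only by the tool send_rows, never from a script. Its argument "rows" is text: rows parted by semicolons, each of 7 numbers parted by spaces: the turn, a rotation vector about the tool's x, y, z in fractions of the full range, 1 being 180 degrees, then the shift along the tool's x, y, z in normalised numbers (1 is 60 cm), then the opening, from -1 (shut) to 1 (fully open). A call has 1 to 8 rows; each row is the pose to reach, as a shift and turn from the pose commanded when the call began, along the tool's axes at that moment; what a row does not reach only later rows make up. A row lasts 1/8 s, in which the tool goes at most 62.5 mm and 10.7 degrees, less where a joint would pass 70% of its speed; a pose out of reach is approached as far as the arm can. A call with a gripper value outside its range is refused whole. The fingers move at their own pace and stop on an object; "grip_force" is the grip in N (left out, the last holds). Time passes only in rows, so rows that repeat a pose let the fingers close. It gives the time, the measured TCP pose, the force, the opening and the grip force at its end, in the units of the state.
- ctrl.get_state(): the state, without advancing time (a new reading comes with each control period).
- ctrl.read_camera(name): name is "scene" or "top" or "wrist"; returns a dict with "color" (480x640x3 uint8, red, green, blue), "fx", "fy", "cx", "cy" (pixels), "extrinsics" (4x4, takes a point from world to camera coordinates). Camera axes: x right, y down, z forward; pixel columns grow to the right and rows downward; lengths in m; the calibration is good to about 2 mm. The wrist camera is an equidistant fisheye: a pixel r from the principal point sees the ray r / f radians off the axis. A picture is of the moment at which its call begins. There is no depth.
- ctrl.sign_off(): hands the job in; it is judged then, once.
Trained networks look in a picture, given as the dict that the camera call returned (one of the last four; its "shot" number tells which), for a name from the list of things; names that differ only in an ending like _2 or _b are one class to them, and where a whole thing is asked for, a point or a joint stands for the part that bears it (a point fixed in the world has none). Each returns a list of dicts, best first, with "p" (0 to 1); they miss things now and then, are a little off and sometimes report something else, mostly with a low value. They report only what shows in the picture. A call takes as long as a camera call. They do not tell look-alikes from the thing itself.
- ctrl.look_for(picture, target): "position" ([x, y, z] in m, in the coordinates of the camera as it stood for that picture, good to about 4 mm: the middle of the surface that is visible of it).
The state is a dict: "time": time; "qpos": joint angles; "dq": joint speeds; "joint_efforts": joint torques, N m; "eef_pos": TCP position; "tcp_rot": TCP orientation; "contact_force": force on the tool from outside, world axes, zero at the start; "wrist_torque": the same for the moment, N m; "opening": opening from 0.0 (shut) to 1.0 (fully open); "finger_force": force on a finger pad.
Only numpy, scipy, OpenCV 4.12 (cv2) and the standard library are available. Lean on these libraries where they do the work, as an engineer would, in place of code of your own. Each camera call takes 0.05 s, during which the arm holds its last target. There are 200 camera calls.

TASK

Close the four round steel canisters before they go back into the drawers: pick out the round lids and put on each canister the lid of its own size, knob up and sitting level on the rim, smallest lid on smallest canister and so on up. Leave the two square lids where they lie, and keep the canisters standing in their places.

Things in the scene. Friction and masses are not known exactly. Their poses are not given: they have to be found in the camera images.
- can_small: the smallest round canister: loose, empty, open-topped plain steel can standing on the counter, outside diameter 52 mm, height 54 mm, wall 3 mm (mouth 46 mm across), floor 5 mm thick, 250 g. Origin: centre of its underside; z up. Closed by the lid with a 60 mm disc.
- can_medium: the second smallest round canister: loose, empty, open-topped plain steel can standing on the counter, outside diameter 68 mm, height 58 mm, wall 3 mm (mouth 62 mm across), floor 5 mm thick, 282 g. Origin: centre of its underside; z up. Closed by the lid with a 76 mm disc.
- can_large: the second widest round canister: loose, empty, open-topped plain steel can standing on the counter, outside diameter 84 mm, height 62 mm, wall 3 mm (mouth 78 mm across), floor 5 mm thick, 314 g. Origin: centre of its underside; z up. Closed by the lid with a 92 mm disc.
- can_widest: the widest round canister: loose, empty, open-topped plain steel can standing on the counter, outside diameter 100 mm, height 66 mm, wall 3 mm (mouth 94 mm across), floor 5 mm thick, 346 g. Origin: centre of its underside; z up. Closed by the lid with a 108 mm disc.
- lid_small: the smallest round lid, lying knob up: steel disc 60 mm across, at 8 to 12 mm above the origin; below it a plug 32 mm across, 8 mm deep; on top a central black knob 20 mm across, at 12 to 40 mm. 50 g +- a third. Origin: centre of the underside; z up. Fits the 52 mm canister: disc on the rim, plug in the mouth with 7 mm play all round, origin 46 mm above the canister's.
- lid_medium: the second smallest round lid, lying knob up: steel disc 76 mm across, at 8 to 12 mm above the origin; below it a plug 48 mm across, 8 mm deep; on top a central black knob 20 mm across, at 12 to 40 mm. 70 g +- a third. Origin: centre of the underside; z up. Fits the 68 mm canister: disc on the rim, plug in the mouth with 7 mm play all round, origin 50 mm above the canister's.
- lid_large: the second widest round lid, lying knob up: steel disc 92 mm across, at 8 to 12 mm above the origin; below it a plug 64 mm across, 8 mm deep; on top a central black knob 20 mm across, at 12 to 40 mm. 90 g +- a third. Origin: centre of the underside; z up. Fits the 84 mm canister: disc on the rim, plug in the mouth with 7 mm play all round, origin 54 mm above the canister's.
- lid_widest: the widest round lid, lying knob up: steel disc 108 mm across, at 8 to 12 mm above the origin; below it a plug 80 mm across, 8 mm deep; on top a central black knob 20 mm across, at 12 to 40 mm. 110 g +- a third. Origin: centre of the underside; z up. Fits the 100 mm canister: disc on the rim, plug in the mouth with 7 mm play all round, origin 58 mm above the canister's.
- square_lid_a: a square steel lid, 66 by 66 mm, lying knob up on the counter among the round lids; same disc thickness, plug depth and black knob as theirs (knob 12 to 40 mm above the origin). Belongs to other tins; stays where it is. Origin: centre of its underside; z up, x and y along its sides.
- square_lid_b: a square steel lid, 80 by 80 mm, lying knob up on the counter among the round lids; same disc thickness, plug depth and black knob as theirs (knob 12 to 40 mm above the origin). Belongs to other tins; stays where it is. Origin: centre of its underside; z up, x and y along its sides.
There are look-alikes about, which are no part of the job. What is shaped like the lid_large but turquoise is not meant.

How it is judged:
At the end, for the whole second after the job is handed in: Each round lid is on the canister of its own size: centred within 10 mm, disc on the rim (height within 3 mm), parallel to the rim within 0.06 rad and level within 0.1 rad, at rest; each canister within 40 mm and each square lid within 25 mm of where it started (horizontal distance between lid_small and can_small below 0.01 m and z of lid_small in the frame of can_small between 0.043 and 0.049 m and angle between the z axis of lid_small and the z axis of can_small, either way round below 0.06 rad and angle between each of lid_small, lid_medium, lid_large, lid_widest's own z axis and vertical below 0.1 rad and linear speed of each of lid_small, lid_medium, lid_large, lid_widest below 0.01 m/s and distance of each of can_small, can_medium, can_large, can_widest from where it was at the start of the episode below 0.04 m and horizontal distance between lid_medium and can_medium below 0.01 m and z of lid_medium in the frame of can_medium between 0.047 and 0.053 m and angle between the z axis of lid_medium and the z axis of can_medium, either way round below 0.06 rad and horizontal distance between lid_large and can_large below 0.01 m and z of lid_large in the frame of can_large between 0.051 and 0.057 m and angle between the z axis of lid_large and the z axis of can_large, either way round below 0.06 rad and horizontal distance between lid_widest and can_widest below 0.01 m and z of lid_widest in the frame of can_widest between 0.055 and 0.061 m and angle between the z axis of lid_widest and the z axis of can_widest, either way round below 0.06 rad and distance of each of square_lid_a, square_lid_b from where it was at the start of the episode below 0.025 m); the robot touches nothing.
It fails at once if a canister is shoved 40 mm or more from its place or tipped ((distance of can_small from where it was at the start of the episode above 0.04 m or angle between can_small's own z axis and vertical above 0.35 rad) or (distance of can_medium from where it was at the start of the episode above 0.04 m or angle between can_medium's own z axis and vertical above 0.35 rad) or (distance of can_large from where it was at the start of the episode above 0.04 m or angle between can_large's own z axis and vertical above 0.35 rad) or (distance of can_widest from where it was at the start of the episode above 0.04 m or angle between can_widest's own z axis and vertical above 0.35 rad)).
It fails at once if a square lid is moved 25 mm or more (distance of any of square_lid_a, square_lid_b from where it was at the start of the episode above 0.025 m).
It also fails if it takes over 104 s, if anything falls off the work surface, if the arm or the gripper's body presses on something with over 40 N, if the wrist force passes 120 N, or if a joint passes its speed limit or range.

## Working session

There is one attempt and no reset: what is moved stays moved. The work goes in short steps, Python scripts to look and compute and a tool call to move; the robot and the scene stay as the last step left them, time stands still between calls to the robot, and variables do not carry over. Pictures are saved under pics/ and viewed, at most 14 in all, crops included, and the job is handed in when it is done.

Besides the shell and the picture viewer there is one more tool, called after "Request:" by a JSON object that holds its "method" and its "body", one argument or row to a line. send_rows: Moves the arm, as the interface text tells. Its arguments: {"type":"object","properties":{"rows":{"type":"string"},"grip_force":{"type":"number"}},"required":["rows"]}

```bash
mkdir -p pics
cat > h.py <<'E'
import numpy as np, cv2
from plant import ctrl
from scipy.spatial.transform import Rotation as R
def snap(n,f):
    p=ctrl.read_camera(n); cv2.imwrite('pics/'+f,p['color'][:,:,::-1]); return p
def world(p,c): 
    E=np.array(p['extrinsics']); return E[:3,:3].T@(np.array(c)-E[:3,3])
def proj(p,w):
    E=np.array(p['extrinsics']); c=E[:3,:3]@np.array(w)+E[:3,3]; return p['fx']*c[0]/c[2]+p['cx'],p['fy']*c[1]/c[2]+p['cy']
def onplane(p,u,v,z):
    E=np.array(p['extrinsics']); r=E[:3,:3].T@np.array([(u-p['cx'])/p['fx'],(v-p['cy'])/p['fy'],1]); o=-E[:3,:3].T@E[:3,3]
    return o+r*(z-o[2])/r[2]
E
python3 - <<'E'
from h import *
s=ctrl.get_state(); print(s['eef_pos'],s['tcp_rot'],s['time'])
for cam in ['top','scene']:
    p=snap(cam,cam+'1.png'); print(cam,p['fx'],np.round(p['extrinsics'],3).tolist())
    for t in ['can_small','can_medium','can_large','can_widest','lid_small','lid_medium','lid_large','lid_widest','square_lid_a','square_lid_b']:
        for d in ctrl.look_for(p,t)[:3]:
            w=world(p,d['position']); print(t,round(d['p'],2),w.round(3),np.round(proj(p,w)))
E
```

```text
[ 0.20249795 -0.64326725  0.25193616] [ 9.88408762e-01  1.51811424e-01 -6.16704606e-06 -1.18796584e-03] 0.0
top 557.2837248027366 [[0.013, -1.0, 0.006, 0.001], [-0.99, -0.014, -0.141, 0.481], [0.141, -0.004, -0.99, 1.047], [0.0, 0.0, 0.0, 1.0]]
can_small 0.57 [ 0.618 -0.229  0.018] [449. 178.]
can_medium 0.81 [0.639 0.22  0.017] [225. 165.]
can_large 0.7 [0.649 0.062 0.008] [304. 163.]
can_widest 0.62 [ 0.65  -0.089  0.007] [378. 164.]
lid_small 0.91 [ 0.457 -0.196  0.012] [433. 259.]
lid_small 0.47 [ 0.438 -0.058  0.012] [363. 267.]
lid_medium 0.73 [0.442 0.061 0.012] [303. 264.]
lid_large 0.87 [ 0.438 -0.055  0.01 ] [361. 268.]
lid_large 0.81 [ 0.323 -0.174  0.012] [422. 327.]
lid_large 0.63 [0.321 0.198 0.01 ] [231. 326.]
lid_widest 0.76 [0.476 0.201 0.011] [232. 247.]
square_lid_a 0.92 [ 0.472 -0.323  0.013] [497. 252.]
square_lid_a 0.75 [0.463 0.33  0.014] [166. 252.]
square_lid_b 0.92 [ 0.472 -0.323  0.013] [497. 252.]
square_lid_b 0.75 [0.463 0.33  0.014] [166. 252.]
scene 436.1659559304769 [[-0.05, 0.999, -0.013, 0.031], [0.849, 0.035, -0.527, -0.381], [-0.525, -0.038, -0.85, 1.224], [0.0, 0.0, 0.0, 1.0]]
can_small 0.69 [ 0.616 -0.22   0.027] [209. 298.]
can_medium 0.89 [0.632 0.217 0.025] [427. 314.]
can_large 0.79 [0.631 0.057 0.016] [345. 312.]
can_large 0.64 [ 0.47  -0.2    0.008] [231. 242.]
can_widest 0.61 [ 0.634 -0.097  0.011] [269. 312.]
lid_small 0.59 [ 0.464 -0.203  0.009] [230. 239.]
lid_medium 0.89 [0.446 0.058 0.015] [347. 235.]
lid_large 0.92 [ 0.445 -0.057  0.014] [296. 233.]
lid_large 0.85 [0.323 0.197 0.008] [406. 195.]
lid_large 0.79 [ 0.327 -0.175  0.013] [250. 190.]
lid_widest 0.92 [0.484 0.195 0.014] [410. 252.]
square_lid_a 0.83 [0.471 0.325 0.012] [469. 249.]
square_lid_a 0.75 [ 0.484 -0.322  0.01 ] [176. 244.]
square_lid_b 0.83 [0.471 0.325 0.012] [469. 249.]
square_lid_b 0.75 [ 0.484 -0.322  0.01 ] [176. 244.]
```

View pics/top1.png

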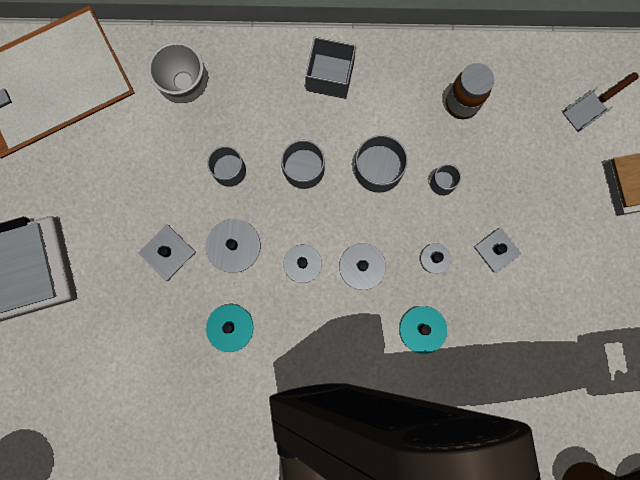

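View pics/scene1.png

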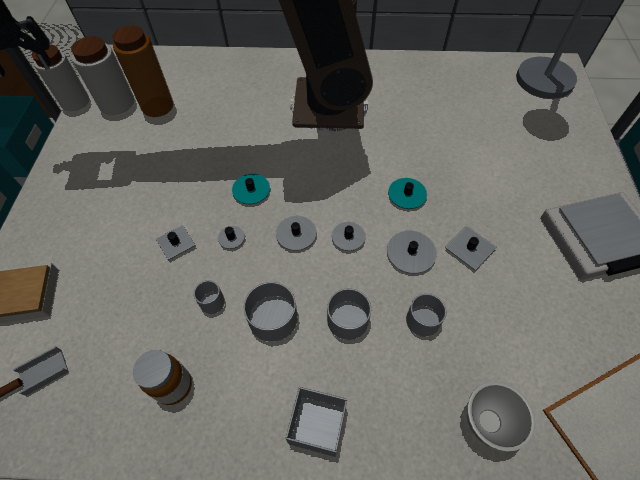

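The top view shows the canisters at about (227,167), (303,164), (381,163) and (445,179). The steel round lids are at (232,245), (302,263), (362,266) and (435,258), the squares at (166,252) and (497,250). The turquoise look-alikes are at (230,327) and (423,329). The scene view agrees. Next I'll fit the circles at their known heights and sizes.

```bash
cat >> h.py <<'E'
from scipy.optimize import differential_evolution
TH=np.linspace(0,2*np.pi,180,endpoint=False)
def fit(p,xy,circs,sp=.02):
    """centre maximising radial-gradient strength along projected circles [(r,z)]"""
    g=cv2.GaussianBlur(cv2.cvtColor(p['color'],cv2.COLOR_RGB2GRAY).astype(np.float32),(0,0),.8)
    m=np.hypot(cv2.Sobel(g,5,1,0),cv2.Sobel(g,5,0,1)); m=np.minimum(m,120).astype(np.float32)
    def cost(c):
        s=0
        for r,z in circs:
            u,v=proj(p,np.array([c[0]+r*np.cos(TH),c[1]+r*np.sin(TH),z+0*TH]) ) if 0 else projN(p,c[0]+r*np.cos(TH),c[1]+r*np.sin(TH),z+0*TH)
            s-=cv2.remap(m,u.astype(np.float32)[None],v.astype(np.float32)[None],1).mean()
        return s/len(circs)
    o=differential_evolution(cost,[(xy[0]-sp,xy[0]+sp),(xy[1]-sp,xy[1]+sp)],seed=1,maxiter=60)
    return o.x,-o.fun
def projN(p,x,y,z):
    E=np.array(p['extrinsics']); c=E[:3,:3]@np.array([x,y,z])+E[:3,3:]; return p['fx']*c[0]/c[2]+p['cx'],p['fy']*c[1]/c[2]+p['cy']
CAN=dict(small=(.618,-.229,.026,.054),medium=(.636,.22,.034,.058),large=(.645,.06,.042,.062),widest=(.645,-.093,.05,.066))
LID=dict(small=(.459,-.198,.03),medium=(.443,.06,.038),large=(.44,-.056,.046),widest=(.479,.199,.054))
E
python3 - <<'E'
from h import *
for cam in ['top','scene']:
    p=ctrl.read_camera(cam); im=p['color'][:,:,::-1].copy(); im=cv2.resize(im,None,fx=3,fy=3)
    def dr(c,r,z):
        u,v=projN(p,c[0]+r*np.cos(TH),c[1]+r*np.sin(TH),z+0*TH)
        cv2.polylines(im,[np.int32(np.c_[u,v]*3+1)],True,(0,0,255),1)
    for k,(x,y,r,h) in CAN.items():
        c,s=fit(p,(x,y),[(r,h),(r-.003,h)],.03); print(cam,'can',k,c.round(4),round(s)); dr(c,r,h)
    for k,(x,y,r) in LID.items():
        c,s=fit(p,(x,y),[(r,.012)]); print(cam,'lid',k,c.round(4),round(s)); dr(c,r,.012); dr(c,.01,.04)
    a=im[360:900,360:1560] if cam=='top' else im[630:1080,500:1500]
    a=cv2.resize(a,(800,int(a.shape[0]*800/a.shape[1]))); cv2.imwrite(f'pics/fit_{cam}.png',a)
E
```

```text
top can small [ 0.6124 -0.2186] 117
top can medium [0.6324 0.2131] 118
top can large [0.6377 0.062 ] 117
top can widest [ 0.6409 -0.0888] 115
top lid small [ 0.4605 -0.2013] 68
top lid medium [0.4467 0.061 ] 51
top lid large [ 0.4425 -0.0563] 62
top lid widest [0.4775 0.1981] 71
scene can small [ 0.6155 -0.2194] 113
scene can medium [0.6358 0.2126] 114
scene can large [0.6416 0.0616] 115
scene can widest [ 0.644  -0.0899] 116
scene lid small [ 0.4644 -0.1999] 88
scene lid medium [0.4529 0.0604] 83
scene lid large [ 0.4401 -0.0578] 78
scene lid widest [0.4785 0.1989] 81
```

View pics/fit_top.png

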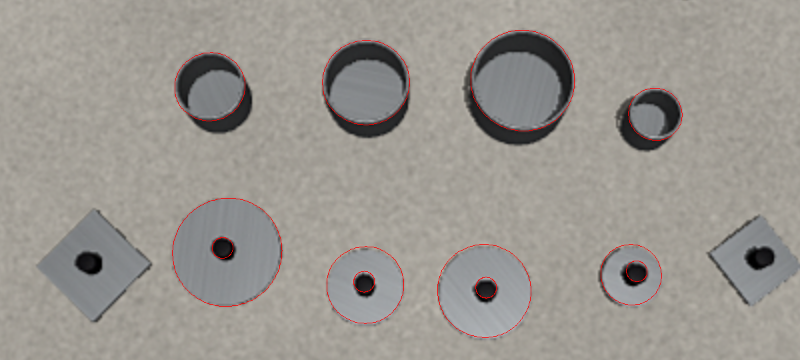

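View pics/fit_scene.png

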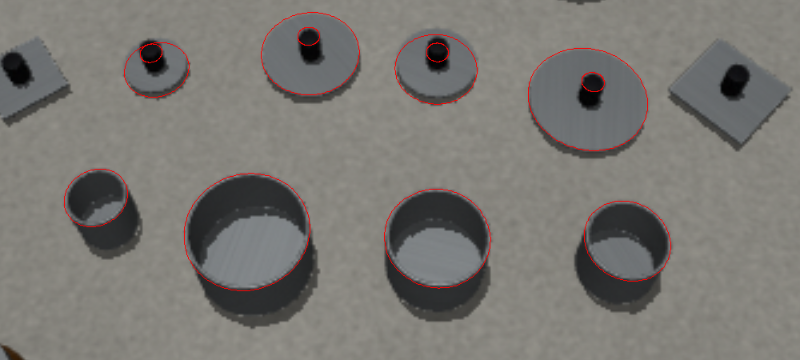

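The rim fits in both views sit on the canisters, so I average the two cameras for those centres. The lids' y agrees within 2 mm, but their x is less sure. I'll close the fingers along world x so the grip centres it.

The rows are not in the units I measure in: shifts go in shares of 60 cm and turns go in shares of 180 degrees. I convert before sending: 380 mm / 600 = 0.6333, -344 mm / 600 = -0.5733, -72.5 degrees / 180 = -0.4028.

Request:
{"method": "send_rows", "body": {
  "rows": "0 0 -0.4028 0.6333 -0.5733 0 0;0 0 -0.4028 0.6333 -0.5733 0 0;0 0 -0.4028 0.6333 -0.5733 0 0;0 0 -0.4028 0.6333 -0.5733 0 0;0 0 -0.4028 0.6333 -0.5733 0 0;0 0 -0.4028 0.6333 -0.5733 0 0;0 0 -0.4028 0.6333 -0.5733 0 0;0 0 -0.4028 0.6333 -0.5733 0 0",
  "grip_force": 40
}}

```text
time: 2.2
eef_pos: [0.4563, -0.2107, 0.2538]
tcp_rot: [0.707, 0.707, 0.0, 0.001]
contact_force: [0.8, -1.1, 0.3]
opening: 0.501
finger_force: 0.0
```

Request:
{"method": "send_rows", "body": {
  "rows": "0 0 0 0 0 0 0;0 0 0 0 0 0 0;0 0 0 0 0 0 0;0 0 0 0 0 0 0"
}}

```text
time: 2.7
eef_pos: [0.4549, -0.2138, 0.2533]
tcp_rot: [0.708, 0.706, -0.0, -0.0]
contact_force: [-0.2, 0.0, 0.8]
opening: 0.501
finger_force: 0.0
```

```bash
cat >> h.py <<'E'
def projN(p,x,y,z):
    E=np.array(p['extrinsics']); c=E[:3,:3]@np.array([x,y,z])+E[:3,3:]
    if p.get('fish'):
        r=np.hypot(c[0],c[1]); k=np.arctan2(r,c[2])/r; return p['fx']*c[0]*k+p['cx'],p['fy']*c[1]*k+p['cy']
    return p['fx']*c[0]/c[2]+p['cx'],p['fy']*c[1]/c[2]+p['cy']
E
python3 - <<'E'
from h import *
p=snap('wrist','w1.png'); p['fish']=1; print(p['fx'],np.round(p['extrinsics'],3).tolist())
im=cv2.imread('pics/w1.png')
def dr(c,r,z):
    u,v=projN(p,c[0]+r*np.cos(TH),c[1]+r*np.sin(TH),z+0*TH); cv2.polylines(im,[np.int32(np.c_[u,v])],True,(0,0,255),1)
for k,(x,y,r) in LID.items():
    for cs in ([(r,.012)],[(r,.012),(.01,.04)]):
        c,s=fit(p,(x,y),cs); print('lid',k,c.round(4),round(s))
    dr(c,r,.012); dr(c,.01,.04)
for k,(x,y,r,h) in CAN.items():
    c,s=fit(p,(x,y),[(r,h),(r-.003,h)],.03); print('can',k,c.round(4),round(s)); dr(c,r,h)
cv2.imwrite('pics/w1f.png',im)
E
```

```text
371.64829954431775 [[1.0, -0.002, -0.0, -0.454], [-0.002, -0.953, 0.303, -0.243], [-0.001, -0.303, -0.953, 0.316], [0.0, 0.0, 0.0, 1.0]]
lid small [ 0.4572 -0.2022] 48
lid small [ 0.4567 -0.2011] 76
lid medium [0.4397 0.0584] 0
lid medium [0.4397 0.0584] 0
lid large [ 0.439  -0.0587] 44
lid large [ 0.4389 -0.0587] 68
lid widest [0.4757 0.1974] 0
lid widest [0.4757 0.1974] 0
can small [ 0.6114 -0.2201] 97
can medium [0.631  0.2176] 0
can large [0.675 0.03 ] 3
can widest [ 0.6397 -0.0905] 98
```

View pics/w1f.png

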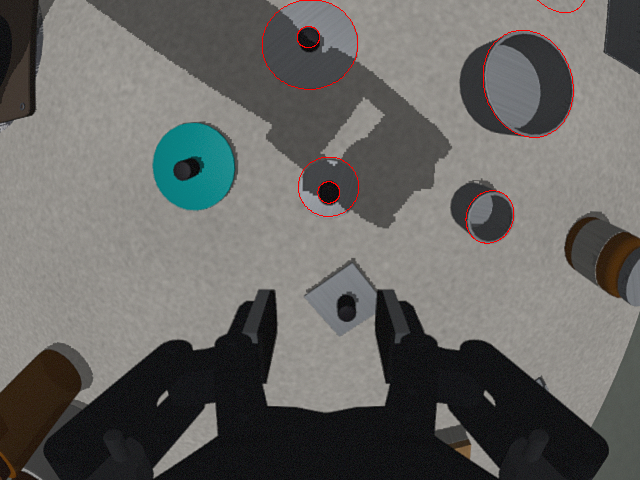

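The wrist fits lie on the lid_small disc (328,187) and its knob, on lid_large (310,44), and on the cans at (490,217) and (530,84). They agree with the top view to 3 mm. Now going down on lid_small.

To row units: 215 mm / 600 = 0.3583, 210 mm / 600 = 0.35.

Request:
{"method": "send_rows", "body": {
  "rows": "0 0 0 0.0217 0.0033 0.0833 0;0 0 0 0.0217 0.0033 0.1667 0;0 0 0 0.0217 0.0033 0.2333 0;0 0 0 0.0217 0.0033 0.2833 0;0 0 0 0.0217 0.0033 0.325 0;0 0 0 0.0217 0.0033 0.35 0;0 0 0 0.0217 0.0033 0.3583 0;0 0 0 0.0217 0.0033 0.3583 0"
}}

```text
time: 3.75
eef_pos: [0.4578, -0.2, 0.0387]
tcp_rot: [0.707, 0.707, 0.0, 0.0]
contact_force: [0.6, 0.3, 0.6]
opening: 0.5
finger_force: 0.0
```

Request:
{"method": "send_rows", "body": {
  "rows": "0 0 0 0 0 0 -1;0 0 0 0 0 0 -1;0 0 0 0 0 0 -1;0 0 0 0 0 0 -1;0 0 0 0 0 0 -1;0 0 0 0 0 0 -1"
}}

```text
time: 4.5
eef_pos: [0.4584, -0.2001, 0.0395]
tcp_rot: [0.707, 0.707, 0.0, 0.001]
contact_force: [-0.7, -0.4, 6.4]
opening: 0.218
finger_force: 39.4
```

To row units: 154 mm / 600 = 0.2567, 145 mm / 600 = 0.2417.

Request:
{"method": "send_rows", "body": {
  "rows": "0 0 0 0 0 -0.0333 -1;0 0 0 0 0 -0.0917 -1;0 0 0 0 0 -0.15 -1;0 0 0 -0.0083 0.05 -0.1583 -1;0 0 0 -0.0167 0.125 -0.1583 -1;0 0 0 -0.025 0.2 -0.1583 -1;0 0 0 -0.0317 0.2417 -0.1583 -1;0 0 0 -0.0317 0.2567 -0.1583 -1"
}}

```text
time: 5.5
eef_pos: [0.612, -0.2184, 0.1324]
tcp_rot: [0.707, 0.707, -0.0, -0.001]
contact_force: [-1.2, -0.2, -0.9]
opening: 0.217
finger_force: 39.3
```

To row units: 48 mm / 600 = 0.08, 47 mm / 600 = 0.0783.

Request:
{"method": "send_rows", "body": {
  "rows": "0 0 0 0 0 0 -1;0 0 0 0 0 0.025 -1;0 0 0 0 0 0.05 -1;0 0 0 0 0 0.0667 -1;0 0 0 0 0 0.075 -1;0 0 0 0 0 0.0783 -1;0 0 0 0 0 0.08 -1;0 0 0 0 0 0.08 -1"
}}

```text
time: 6.5
eef_pos: [0.6118, -0.2188, 0.0858]
tcp_rot: [0.707, 0.707, 0.0, 0.0]
contact_force: [0.1, -0.2, -0.1]
opening: 0.214
finger_force: 39.3
```

Run:
```python
from h import *
p=snap('scene','s2.png'); print(ctrl.get_state()['eef_pos'])
x,y=map(int,proj(p,(.612,-.2195,.06))); a=p['color'][y-75:y+75,x-100:x+100,::-1]; cv2.imwrite('pics/s2c.png',cv2.resize(a,None,fx=4,fy=4))
```

```text
[ 0.61177381 -0.2187622   0.08582916]
```

View pics/s2c.png

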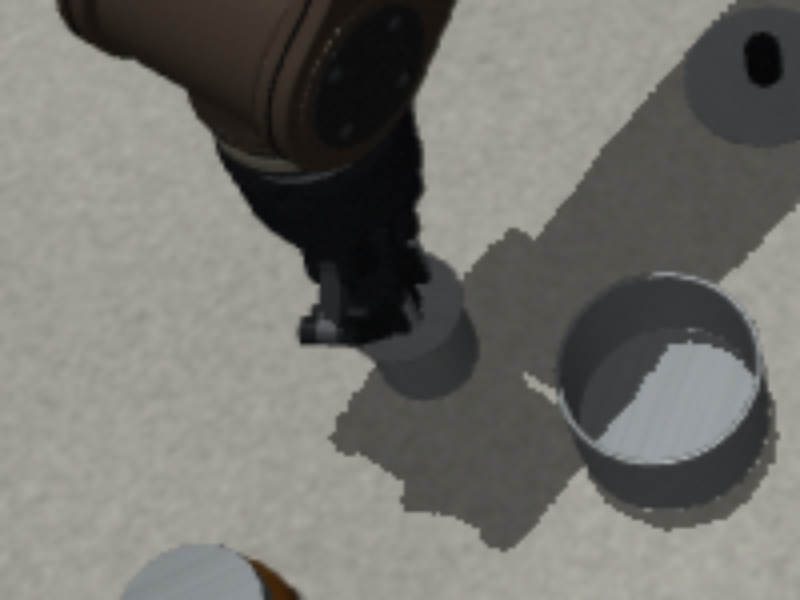

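The disc at (430,310) covers the small can's mouth concentrically. Releasing.

To row units: -80 mm / 600 = -0.1333, -40 mm / 600 = -0.0667.

Request:
{"method": "send_rows", "body": {
  "rows": "0 0 0 0 0 0.0017 -1;0 0 0 0 0 0.0017 -1;0 0 0 0 0 0.0017 0;0 0 0 0 0 0.0017 0;0 0 0 0 0 0.0017 0;0 0 0 0 0 -0.025 0;0 0 0 0 0 -0.0667 0;0 0 0 0 0 -0.1333 0"
}}

```text
time: 7.55
eef_pos: [0.6108, -0.2183, 0.1656]
tcp_rot: [0.707, 0.707, -0.0, -0.001]
contact_force: [0.7, -0.2, -0.2]
opening: 0.502
finger_force: 0.0
```

To row units: -173 mm / 600 = -0.2883, 161 mm / 600 = 0.2683.

Request:
{"method": "send_rows", "body": {
  "rows": "0 0 0 0.0667 -0.0717 0 0;0 0 0 0.1333 -0.1433 0 0;0 0 0 0.2 -0.215 0 0;0 0 0 0.2683 -0.2883 0 0;0 0 0 0.2683 -0.2883 0.0667 0;0 0 0 0.2683 -0.2883 0.1333 0;0 0 0 0.2683 -0.2883 0.1833 0;0 0 0 0.2683 -0.2883 0.2067 0"
}}

```text
time: 8.55
eef_pos: [0.4382, -0.0574, 0.0408]
tcp_rot: [0.707, 0.707, -0.0, -0.0]
contact_force: [-0.5, 0.8, 0.9]
opening: 0.498
finger_force: 0.0
```

To row units: 1 mm / 600 = 0.0017.

Request:
{"method": "send_rows", "body": {
  "rows": "0 0 0 0 0 0.0017 0;0 0 0 0 0 0.0017 0;0 0 0 0 0 0.0017 -1;0 0 0 0 0 0.0017 -1;0 0 0 0 0 0.0017 -1;0 0 0 0 0 0.0017 -1;0 0 0 0 0 0.0017 -1;0 0 0 0 0 0.0017 -1"
}}

```text
time: 9.55
eef_pos: [0.4397, -0.0579, 0.0416]
tcp_rot: [0.707, 0.707, 0.0, 0.001]
contact_force: [-1.8, 0.7, 6.0]
opening: 0.218
finger_force: 39.4
```

To row units: 199 mm / 600 = 0.3317, 120 mm / 600 = 0.2.

Request:
{"method": "send_rows", "body": {
  "rows": "0 0 0 0 0 -0.0333 -1;0 0 0 0 0 -0.0917 -1;0 0 0 0 0 -0.1583 -1;0 0 0 0.0333 0.0667 -0.1667 -1;0 0 0 0.0833 0.1417 -0.1667 -1;0 0 0 0.1333 0.225 -0.1667 -1;0 0 0 0.1833 0.3033 -0.1667 -1;0 0 0 0.2 0.3317 -0.1667 -1"
}}

```text
time: 10.55
eef_pos: [0.6394, 0.0641, 0.1397]
tcp_rot: [0.707, 0.708, 0.0, -0.0]
contact_force: [0.6, -0.1, -1.5]
opening: 0.213
finger_force: 39.4
```

To row units: 44 mm / 600 = 0.0733, 43 mm / 600 = 0.0717.

Request:
{"method": "send_rows", "body": {
  "rows": "0 0 0 0 0 0 -1;0 0 0 0 0 0.025 -1;0 0 0 0 0 0.0467 -1;0 0 0 0 0 0.06 -1;0 0 0 0 0 0.0683 -1;0 0 0 0 0 0.0717 -1;0 0 0 0 0 0.0733 -1;0 0 0 0 0 0.0733 -1"
}}

```text
time: 11.55
eef_pos: [0.6379, 0.0623, 0.0967]
tcp_rot: [0.707, 0.707, 0.0, 0.0]
contact_force: [0.0, -0.8, -0.2]
opening: 0.214
finger_force: 39.4
```

To row units: -80 mm / 600 = -0.1333, -40 mm / 600 = -0.0667.

Request:
{"method": "send_rows", "body": {
  "rows": "0 0 0 0 0 0.0017 -1;0 0 0 0 0 0.0017 -1;0 0 0 0 0 0.0017 0;0 0 0 0 0 0.0017 0;0 0 0 0 0 0.0017 0;0 0 0 0 0 -0.025 0;0 0 0 0 0 -0.0667 0;0 0 0 0 0 -0.1333 0"
}}

```text
time: 12.55
eef_pos: [0.6369, 0.0623, 0.1768]
tcp_rot: [0.707, 0.707, -0.001, -0.001]
contact_force: [-0.3, -0.5, -0.2]
opening: 0.503
finger_force: 0.0
```

To row units: -160 mm / 600 = -0.2667, -120 mm / 600 = -0.2.

Request:
{"method": "send_rows", "body": {
  "rows": "0 0 0 0 -0.1 0 0;0 0 0 0 -0.2 0 0;0 0 0 0 -0.2667 0 0;0 0 0 0 -0.2667 0 0;0 0 0 0 -0.2667 0 0"
}}

```text
time: 13.18
eef_pos: [0.4789, 0.0623, 0.1779]
tcp_rot: [0.707, 0.707, 0.001, 0.001]
contact_force: [0.6, -0.8, 0.5]
opening: 0.501
finger_force: 0.0
```

Run:
```python
from h import *
print(ctrl.get_state()['eef_pos'])
p=snap('wrist','w2.png'); p['fish']=1
im=cv2.imread('pics/w2.png')
def dr(c,r,z):
    u,v=projN(p,c[0]+r*np.cos(TH),c[1]+r*np.sin(TH),z+0*TH); cv2.polylines(im,[np.int32(np.c_[u,v])],True,(0,0,255),1)
for k in ['medium','widest']:
    x,y,r=LID[k]; c,s=fit(p,(x,y),[(r,.012),(.01,.04)]); print('lid',k,c.round(4),round(s)); dr(c,r,.012); dr(c,.01,.04)
    x,y,r,h=CAN[k]; c,s=fit(p,(x,y),[(r,h),(r-.003,h)],.02); print('can',k,c.round(4),round(s)); dr(c,r,h)
x,y,_,h=CAN['large'];r=.046; c,s=fit(p,(x,y),[(r,h+.004),(.01,h+.032)],.02); print('lid large',c.round(4),round(s)); dr(c,r,h+.004)
cv2.imwrite('pics/w2f.png',im)
```

```text
[0.47892887 0.06231573 0.17788519]
lid medium [0.4428 0.06  ] 69
can medium [0.6322 0.2131] 81
lid widest [0.4768 0.1984] 70
can widest [ 0.6404 -0.0908] 53
lid large [0.637  0.0621] 100
```

View pics/w2f.png

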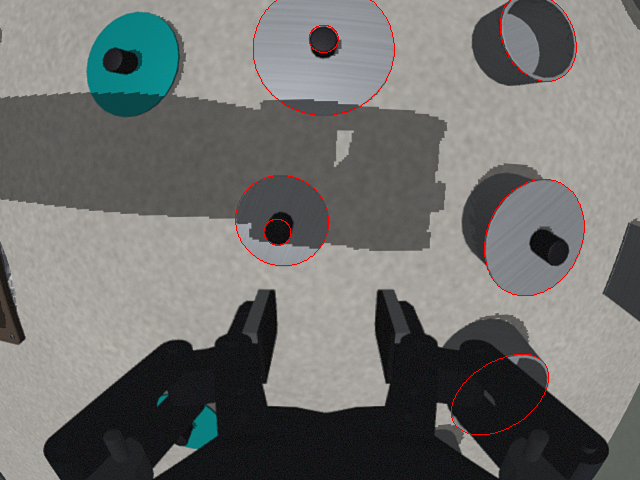

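lid_large sits on its can (535,237), and the fit circles lie on lid_medium (282,221), lid_widest (323,45) and can_medium. Next is lid_medium.

To row units: 137 mm / 600 = 0.2283, 133 mm / 600 = 0.2217.

Request:
{"method": "send_rows", "body": {
  "rows": "0 0 0 -0.0033 -0.06 0.05 0;0 0 0 -0.0033 -0.06 0.1083 0;0 0 0 -0.0033 -0.06 0.1583 0;0 0 0 -0.0033 -0.06 0.2 0;0 0 0 -0.0033 -0.06 0.2217 0;0 0 0 -0.0033 -0.06 0.2283 0;0 0 0 -0.0033 -0.06 0.2283 0;0 0 0 -0.0033 -0.06 0.2283 -1"
}}

```text
time: 14.22
eef_pos: [0.4426, 0.0604, 0.0403]
tcp_rot: [0.707, 0.707, 0.001, 0.001]
contact_force: [1.6, 0.2, -0.1]
opening: 0.302
finger_force: 0.0
```

Request:
{"method": "send_rows", "body": {
  "rows": "0 0 0 0 0 0 -1;0 0 0 0 0 0 -1;0 0 0 0 0 0 -1;0 0 0 0 0 0 -1;0 0 0 0 0 0 -1;0 0 0 0 0 0 -1"
}}

```text
time: 14.98
eef_pos: [0.4427, 0.0604, 0.0404]
tcp_rot: [0.707, 0.707, 0.001, 0.001]
contact_force: [-0.5, -0.4, 6.0]
opening: 0.216
finger_force: 39.4
```

To row units: 189 mm / 600 = 0.315, 153 mm / 600 = 0.255.

Request:
{"method": "send_rows", "body": {
  "rows": "0 0 0 0 0 -0.0333 -1;0 0 0 0 0 -0.0917 -1;0 0 0 0 0 -0.1583 -1;0 0 0 0.0467 0.0567 -0.1667 -1;0 0 0 0.1033 0.1283 -0.1667 -1;0 0 0 0.1617 0.2 -0.1667 -1;0 0 0 0.2167 0.27 -0.1667 -1;0 0 0 0.255 0.315 -0.1667 -1"
}}

```text
time: 15.98
eef_pos: [0.6317, 0.2147, 0.1383]
tcp_rot: [0.707, 0.707, -0.0, -0.0]
contact_force: [0.6, -0.9, -0.4]
opening: 0.221
finger_force: 39.3
```

To row units: 48 mm / 600 = 0.08, 47 mm / 600 = 0.0783.

Request:
{"method": "send_rows", "body": {
  "rows": "0 0 0 0 0 0 -1;0 0 0 0 0 0.025 -1;0 0 0 0 0 0.05 -1;0 0 0 0 0 0.0667 -1;0 0 0 0 0 0.075 -1;0 0 0 0 0 0.0783 -1;0 0 0 0 0 0.08 -1;0 0 0 0 0 0.08 -1"
}}

```text
time: 16.98
eef_pos: [0.631, 0.2134, 0.0918]
tcp_rot: [0.707, 0.707, 0.0, 0.0]
contact_force: [-0.1, 0.2, -0.3]
opening: 0.219
finger_force: 39.3
```

Release, then to lid_widest at (.4755, .198): dx −156, dy −15.

To row units: -80 mm / 600 = -0.1333, -40 mm / 600 = -0.0667.

Request:
{"method": "send_rows", "body": {
  "rows": "0 0 0 0 0 0.0017 -1;0 0 0 0 0 0.0017 -1;0 0 0 0 0 0.0017 0;0 0 0 0 0 0.0017 0;0 0 0 0 0 0.0017 0;0 0 0 0 0 -0.025 0;0 0 0 0 0 -0.0667 0;0 0 0 0 0 -0.1333 0"
}}

```text
time: 17.98
eef_pos: [0.63, 0.2132, 0.1717]
tcp_rot: [0.707, 0.707, -0.001, -0.001]
contact_force: [0.4, -0.4, -0.3]
opening: 0.499
finger_force: 0.0
```

To row units: -156 mm / 600 = -0.26, 131 mm / 600 = 0.2183.

Request:
{"method": "send_rows", "body": {
  "rows": "0 0 0 -0.0083 -0.0833 0 0;0 0 0 -0.0167 -0.175 0 0;0 0 0 -0.025 -0.26 0 0;0 0 0 -0.025 -0.26 0.0667 0;0 0 0 -0.025 -0.26 0.1333 0;0 0 0 -0.025 -0.26 0.1833 0;0 0 0 -0.025 -0.26 0.2117 0;0 0 0 -0.025 -0.26 0.2183 0"
}}

```text
time: 18.98
eef_pos: [0.4748, 0.1985, 0.0402]
tcp_rot: [0.707, 0.707, -0.0, -0.0]
contact_force: [0.3, 0.5, -0.8]
opening: 0.498
finger_force: 0.0
```

Request:
{"method": "send_rows", "body": {
  "rows": "0 0 0 0 0 0 0;0 0 0 0 0 0 -1;0 0 0 0 0 0 -1;0 0 0 0 0 0 -1;0 0 0 0 0 0 -1;0 0 0 0 0 0 -1;0 0 0 0 0 0 -1"
}}

```text
time: 19.85
eef_pos: [0.476, 0.1987, 0.0418]
tcp_rot: [0.707, 0.707, 0.001, 0.001]
contact_force: [-0.4, -0.6, 6.0]
opening: 0.216
finger_force: 39.4
```

To row units: -220 mm / 600 = -0.3667, -120 mm / 600 = -0.2.

Request:
{"method": "send_rows", "body": {
  "rows": "0 0 0 0 0 -0.0333 -1;0 0 0 0 0 -0.1 -1;0 0 0 0 0 -0.175 -1;0 0 0 -0.0417 0.0167 -0.2 -1;0 0 0 -0.1167 0.0583 -0.2 -1;0 0 0 -0.2 0.1 -0.2 -1;0 0 0 -0.2833 0.15 -0.2 -1;0 0 0 -0.3667 0.2 -0.2 -1"
}}

```text
time: 20.85
eef_pos: [0.5948, -0.0231, 0.1598]
tcp_rot: [0.707, 0.707, -0.0, -0.0]
contact_force: [0.3, 0.6, 0.3]
opening: 0.219
finger_force: 39.2
```

To row units: -68 mm / 600 = -0.1133, 57 mm / 600 = 0.095.

Request:
{"method": "send_rows", "body": {
  "rows": "0 0 0 -0.075 0.05 0 -1;0 0 0 -0.1133 0.075 0 -1;0 0 0 -0.1133 0.075 0 -1;0 0 0 -0.1133 0.075 0.025 -1;0 0 0 -0.1133 0.075 0.0533 -1;0 0 0 -0.1133 0.075 0.0767 -1;0 0 0 -0.1133 0.075 0.09 -1;0 0 0 -0.1133 0.075 0.095 -1"
}}

```text
time: 21.85
eef_pos: [0.6392, -0.0893, 0.1024]
tcp_rot: [0.707, 0.707, -0.0, -0.001]
contact_force: [-0.3, 1.1, 0.3]
opening: 0.213
finger_force: 39.3
```

Request:
{"method": "send_rows", "body": {
  "rows": "0 0 0 0 0 0 -1;0 0 0 0 0 0 -1"
}}

```text
time: 22.1
eef_pos: [0.6401, -0.0898, 0.1041]
tcp_rot: [0.707, 0.707, 0.0, 0.001]
contact_force: [1.0, 0.7, -0.9]
opening: 0.214
finger_force: 39.3
```

To row units: -40 mm / 600 = -0.0667, -15 mm / 600 = -0.025.

Request:
{"method": "send_rows", "body": {
  "rows": "0 0 0 0 0 0.0033 -1;0 0 0 0 0 0.005 -1;0 0 0 0 0 0.005 -1;0 0 0 0 0 0.005 0;0 0 0 0 0 0.005 0;0 0 0 0 0 0.005 0;0 0 0 0 0 -0.025 0;0 0 0 0 0 -0.0667 0"
}}

```text
time: 23.1
eef_pos: [0.6393, -0.0896, 0.1441]
tcp_rot: [0.707, 0.707, -0.0, -0.0]
contact_force: [0.9, -0.4, 1.0]
opening: 0.499
finger_force: 0.0
```

To row units: -150 mm / 600 = -0.25, -120 mm / 600 = -0.2.

Request:
{"method": "send_rows", "body": {
  "rows": "0 0 0 0 0 -0.0833 0;0 0 0 0 -0.1 -0.15 0;0 0 0 0 -0.2 -0.1667 0;0 0 0 0 -0.25 -0.1667 0;0 0 0 0 -0.25 -0.1667 0;0 0 0 0 -0.25 -0.1667 0"
}}

```text
time: 23.85
eef_pos: [0.4903, -0.0898, 0.2447]
tcp_rot: [0.707, 0.707, 0.001, 0.001]
contact_force: [0.4, 0.5, 0.1]
opening: 0.499
finger_force: 0.0
```

Run:
```python
from h import *
p=snap('top','t3.png')
im=cv2.resize(cv2.imread('pics/t3.png'),None,fx=3,fy=3)
for q in (p,ctrl.read_camera('scene')):
  for k,(x,y,r,h) in CAN.items():
    c,s=fit(q,(x,y),[(r+.004,h+.004),(.01,h+.032)],.03); print('lid',k,c.round(4),round(s))
    if q is p:
        u,v=projN(p,c[0]+(r+.004)*np.cos(TH),c[1]+(r+.004)*np.sin(TH),h+.004+0*TH); cv2.polylines(im,[np.int32(np.c_[u,v]*3+1)],True,(0,0,255),1)
cv2.imwrite('pics/t3f.png',cv2.resize(im[360:900,360:1560],(800,360)))
cv2.imwrite('pics/s3f.png',cv2.resize(q['color'][210:360,150:480,::-1],(800,364),interpolation=2))
```

```text
lid small [ 0.6049 -0.2397] 68
lid medium [0.6311 0.2142] 107
lid large [0.6381 0.0629] 109
lid widest [ 0.6405 -0.0794] 67
lid small [ 0.6137 -0.2208] 92
lid medium [0.6322 0.213 ] 94
lid large [0.6385 0.0623] 87
lid widest [ 0.6407 -0.0901] 98
```

View pics/t3f.png

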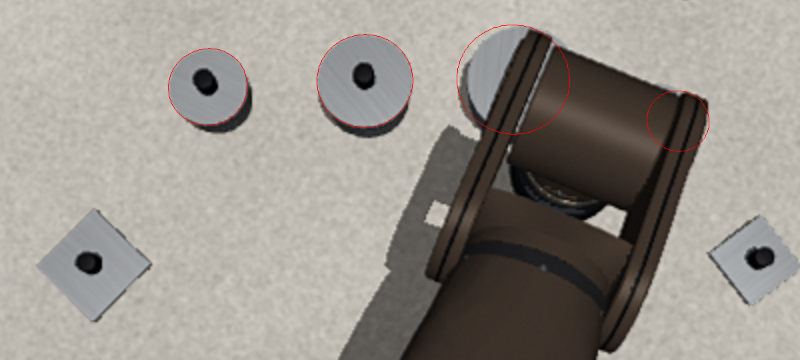

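View pics/s3f.png

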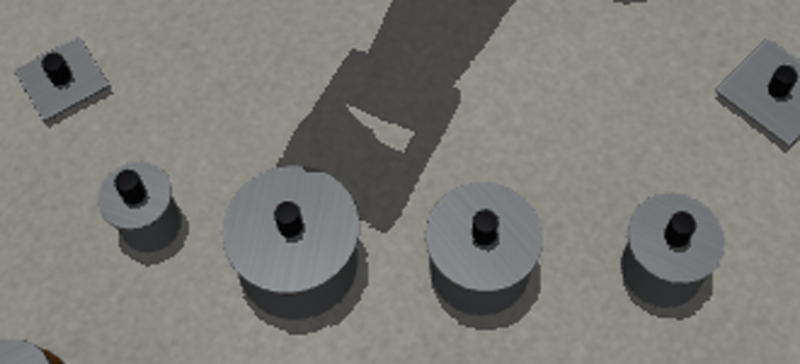

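All four lids lie level and concentric on their cans in the scene view, at (135,195), (290,228), (484,237) and (677,238). Each is within 4 mm of its rim fit, and the squares have not moved. The top-view misfits for small and widest are the arm covering those two. Handing in.

```bash
python3 -c "
from plant import ctrl
print(ctrl.sign_off())"
```

```text
the job is handed in; nothing more can be done
None
```

All four round lids are on the canisters of their own size, level and within about 4 mm of centre by the last camera check, with the square lids left in place; I handed the job in after about 24 s of robot time, and the hand-in returned no verdict.

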